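# Open the sample jar and hold its cap above the mouth

## Robot

A 7-joint arm with a two-finger parallel gripper is mounted at the origin on a cart in front of the work surface, level with it; the furniture and walls round the work are solid. World frame = base frame: x ahead of the robot, y to its left, z up, the work surface at z = 0. Lengths are in m, angles in rad, forces in N, time in s.
With the tool pointing down it reaches from about 0.4 to 0.85 m from the base axis. Payload 10.4 kg.
Tool frame: the origin (TCP) lies at the centre of the arm's flange, where the gripper is bolted on; the fingertips stand tcp_to_tips ahead of it and the grasp point (between the pads) lies 155 mm ahead of it (tcp_to_tips is the distance from the TCP to the fingertips, in m); z points along the fingers, y is the line along which they close (so a half turn about z gives the same grasp; the last joint's range is limited). The gripper opens to 85 mm and grips with 20 to 120 N. Pads are 22 mm wide; open, the fingers measure 114 mm over their backs; the gripper's body (76 mm by 85 mm) begins 54 mm behind the grasp point. The pads swing forward as they close: fully open they stand 13 mm farther back than shut.
Start: joints at [-1.224, 0.332, -0.065, 1.46, 0.022, 1.35, -0.088], TCP at [0.226, 0.583, 0.405] pointing down, gripper open.
Joint ranges: [-2.6, 2.6], [-0.5, 2.12], [-1.47, 1.34], [0.16, 2.42], [-1.27, 4.41], [0.06, 2.06], [-2.6, 2.6]. Speed limits (rad/s): [2.22, 2.22, 2.79, 2.79, 3.14, 3.14, 3.14].

## Interface

Orientations are given as a unit quaternion [x, y, z, w].
In Python, from plant import read_state, get_image, close_job, tcp_to_tips gives the robot as it stands. The module is installed in compiled form; this text tells all that it offers.
- The arm moves only by the shell command python3 -m inch 'ROWS'. ROWS is JSON, a list of rows, each a list of 3 entries, a list of its own where there are three numbers: the closure, from 0 (fully open) to 1 (shut), then the shift along the tool's x, y, z in cm, then the turn, a rotation vector about the tool's x, y, z in rad. A call has 1 to 8 rows; each row is the pose to reach, as a shift and turn from the pose commanded when the call began, along the tool's axes at that moment; what a row does not reach only later rows make up. A row lasts 1/12 s, in which the tool goes at most 41.7 mm and 7.16 degrees, less where a joint would pass 70% of its speed; a pose out of reach is approached as far as the arm can. A call with a gripper value outside its range is refused whole. The fingers move at their own pace and stop on an object; the grip force is fixed at half the most. Time passes only in rows, so rows that repeat a pose let the fingers close. It gives the time, the measured TCP pose, the force, the opening and the grip force at its end, in the units of the state.
- read_state(): the state, without advancing time (a new reading comes with each control period).
- get_image(name): name is "scene" or "top" or "wrist"; returns a dict with "frame" (420x560x3 uint8, red, green, blue), "camera_matrix" (3x3 intrinsics, pixels), "T" (4x4, takes a point from camera to world coordinates). Camera axes: x right, y down, z forward; pixel columns grow to the right and rows downward; lengths in m; the calibration is good to about 2 mm. A picture is of the moment at which its call begins. There is no depth.
- close_job(): hands the job in; it is judged then, once.
The state is a dict: "t": time; "joint_pos": joint angles; "joint_velocities": joint speeds; "tau": joint torques, N m; "ee_pos": TCP position; "tool_rot": TCP orientation; "ft_force": force on the tool from outside, world axes, zero at the start; "torque": the same for the moment, N m; "opening": finger opening in m; "grasp_force": force on a finger pad.
Only numpy, scipy, OpenCV 4.12 (cv2) and the standard library are available. Lean on these libraries where they do the work, as an engineer would, in place of code of your own. Each camera call takes 0.05 s, during which the arm holds its last target. There are 200 camera calls.

## Task

Pull the red transport cover off the white square jar and drop it into the yellow waste bin. Then unscrew the jar's tight blue cap: turn it counter-clockwise (seen from above), about a quarter turn, until its lugs let go, while the holder braces the jar, and only then lift it straight off. The job finishes with the robot still holding the cap, level and a few centimetres clear above the open jar: do not put it down or let go, leave the jar seated in its holder, and do not disturb the amber bottle, the beaker or the orange tube rack.

Things in the scene. Friction and masses are not known exactly. Their poses are not given: they have to be found in the camera images.
- holder: Fixed metal jar holder: plate 116 x 100 x 8 mm with a square nest, outside 74 x 74 mm, 46 mm high over the bench. The jar stands in it with 1 mm play all round and cannot turn; only its weight keeps it down. Origin: centre of the underside, on the bench; x along the 116 mm side, z up.
- jar: Loose white square jar 56 x 56 mm, 0.3 to 0.6 kg, in the holder, base 14 mm above the bench, sides parallel to the holder's. Shoulder 70 mm above its base; round neck of 35 mm diameter to 104 mm, with two outer lugs on +x and -x, each spanning 35 degrees either way. A sprung gasket in the mouth pushes the cap up with about 12 N and makes it tight. Origin: centre of the base; z up.
- jar_mouth (a point): Centre of the jar's rim, 103.5 mm above its base. Cap and jar lock by lugs: the cap starts with its x at -8 to +12 degrees from the jar's x, comes free at 60 degrees counter-clockwise, pops up 2 mm and then lifts straight off; near 113 degrees it meets the next lug and stops. A turn of 75 to 90 degrees frees it from any start. Turning takes about 0.2 to 0.5 Nm.
- cap_mid (a point): Loose round ribbed blue cap with a white pointer line on top, 52 mm diameter, 30 mm high, 60 g, open below. Point: on its axis, half-way up; screwed on, this lies 97 mm above the jar's base, and the cap's lower edge is 12 mm above the jar's shoulder. z up, x along the white line. Can be gripped across its sides once the red cover is off.
- cover_fin (a point): Red transport cover, 62 mm diameter, 60 mm high, 50 g, standing loosely over the cap: skirt 24 mm deep, top plate 4 mm, on it an upright fin to hold, 40 mm long (x), 10 mm thick (y), 32 mm high. Point: on its axis in the fin, 20 mm above the plate, 12 mm below the fin's top, 48 mm above the skirt's lower edge. z up. Clear of the cap after a 25 mm lift.
- bin: Fixed open yellow waste bin 150 x 150 mm, 85 mm high, walls 5 mm. Origin: centre of its underside, on the bench; x and y along its sides.
- bin_mouth (a point): Centre of the yellow bin's mouth, 85 mm above the bench.
- amber_bottle_mid (a point): Bystander: loose amber bottle with a black cap, 52 mm diameter, 104 mm high. Point: half-way up.
- beaker_mid (a point): Bystander: loose clear beaker, 71 mm diameter, 88 mm high. Point: half-way up.
- orange_rack_mid (a point): Bystander: loose orange tube rack with capped tubes, 68 x 170 mm, 110 mm high. Point: half-way up.
Mind the look-alikes: they are no part of the job. Of the things shaped like the part that bears cover_fin, the red one is meant.

How it is judged:
By the outcome, as a careful person would: the job done as asked, in the order asked, and still so for the second after the job is handed in, while the arm keeps its last pose, push and grip.
It also fails if it takes over 58 s, if anything falls off the work surface, if the arm or the gripper's body presses on something with over 40 N, if the wrist force passes 120 N, or if a joint passes its speed limit or range.

## Working session

There is one attempt and no reset: what is moved stays moved. The work goes in short steps, Python scripts to look and compute and a shell command to move; the robot and the scene stay as the last step left them, time stands still between calls to the robot, and variables do not carry over. Pictures are saved under pics/ and viewed, at most 10 in all, crops included, and the job is handed in when it is done.

```bash
mkdir -p pics
cat > h.py <<'E'
import numpy as np,cv2
from plant import *
from scipy.spatial.transform import Rotation as R
def snap(n,f):
    im=get_image(n); cv2.imwrite('pics/'+f,im['frame'][:,:,::-1]); np.savez('pics/'+f+'.npz',K=im['camera_matrix'],T=im['T']); return im
def ray(f,u,v):
    d=np.load('pics/'+f+'.npz'); r=d['T'][:3,:3]@np.linalg.inv(d['K'])@[u,v,1]; return d['T'][:3,3],r/np.linalg.norm(r)
def atz(f,u,v,z):
    o,r=ray(f,u,v); return o+r*(z-o[2])/r[2]
def proj(f,p):
    d=np.load('pics/'+f+'.npz'); q=d['K']@(d['T'][:3,:3].T@(np.array(p)-d['T'][:3,3])); return q[:2]/q[2]
E
python3 - <<'E'
from h import *
a=snap('scene','s.png');b=snap('top','t.png')
s=read_state();print(tcp_to_tips,s['t'],s['ee_pos'],R.from_quat(s['tool_rot']).as_matrix().round(3),s['opening'])
for x in(a,b):print(x['T'].round(3),x['camera_matrix'].round(1))
E
```

```text
0.1734 0.1 [0.22583089 0.58265014 0.40400691] [[-0.932  0.361 -0.   ]
 [ 0.361  0.932 -0.001]
 [-0.    -0.001 -1.   ]] 0.08515005949493741
[[ 0.867 -0.36   0.343  0.065]
 [-0.497 -0.638  0.588 -0.809]
 [ 0.007 -0.681 -0.732  1.129]
 [ 0.     0.     0.     1.   ]] [[437.6   0.  279.7]
 [  0.  437.6 213.8]
 [  0.    0.    1. ]]
[[-1.120e-01 -8.280e-01  5.490e-01 -3.020e-01]
 [-9.940e-01  9.200e-02 -6.300e-02  1.170e-01]
 [ 1.000e-03 -5.520e-01 -8.340e-01  1.382e+00]
 [ 0.000e+00  0.000e+00  0.000e+00  1.000e+00]] [[471.9   0.  283.1]
 [  0.  471.9 209.8]
 [  0.    0.    1. ]]
```

View pics/s.png

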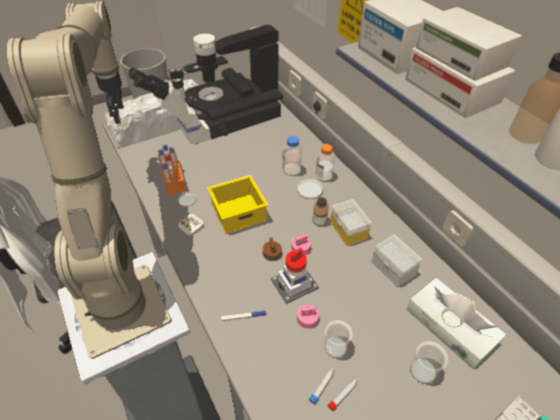

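View pics/t.png

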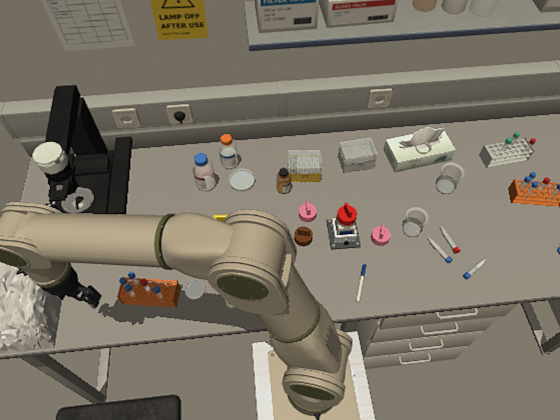

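The red cover is on the jar at scene (296,262) / top (347,214). It could be confused with the pink covers at scene (302,244) and (308,316), and with the brown one at (272,250). By the description I take the red one on the white jar. The bin is at scene (238,203), with the amber bottle at (321,210). I'll check the choice in one close crop.

Run:
```python
import cv2,numpy as np
s=cv2.imread('pics/s.png')[235:305,250:320];t=cv2.imread('pics/t.png')[190:260,310:380]
f=lambda x:cv2.resize(x,(400,400),interpolation=cv2.INTER_CUBIC)
cv2.imwrite('pics/c1.png',np.hstack([f(s),f(t)]))
from h import *
print(atz('s.png',296,262,.143),atz('t.png',347,214,.143))
for p in [(209,190),(257,179),(267,212),(218,230)]:print(atz('s.png',*p,.085))
```

```text
[ 0.47579797 -0.1983203   0.143     ] [ 0.47578753 -0.17258566  0.143     ]
[0.3991608  0.24586715 0.085     ]
[0.5683755  0.21438964 0.085     ]
[0.52259651 0.05752184 0.085     ]
[0.35107795 0.06518724 0.085     ]
```

View pics/c1.png

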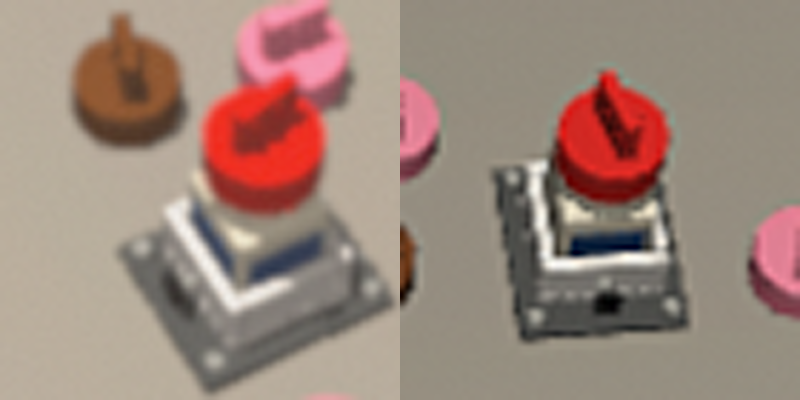

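The crop confirms it: red cover on the white jar in the holder, in scene crop (265,135) and top crop (612,130). The holder plate corners are visible at scene crop (120,248), (210,390), (395,300) and top crop (497,172), (525,338), (685,322).

Run:
```python
from h import *
k=5.714
S=lambda u,v,z:atz('s.png',250+u/k,235+v/k,z)
T=lambda u,v,z:atz('t.png',310+(u-400)/k,190+v/k,z)
print('plate',S(265,133,.13),T(612,130,.13))
a=[S(*p,.008) for p in [(120,248),(210,390),(395,300)]];b=[T(*p,.008) for p in [(497,172),(525,338),(685,322)]]
for q in (a,b):
  print(np.round(q,3)); print('c',((q[0]+q[2])/2).round(4)); 
  for i in(0,1): d=q[i+1]-q[i];print(np.linalg.norm(d).round(3),np.degrees(np.arctan2(d[1],d[0])).round(1))
```

```text
plate [ 0.48897491 -0.17956579  0.13      ] [ 0.48856453 -0.1768278   0.13      ]
[[ 0.433 -0.13   0.008]
 [ 0.43  -0.23   0.008]
 [ 0.543 -0.231  0.008]]
c [ 0.4879 -0.1807  0.008 ]
0.1 -91.3
0.113 -0.6
[[ 0.543 -0.131  0.008]
 [ 0.429 -0.129  0.008]
 [ 0.429 -0.223  0.008]]
c [ 0.4865 -0.1769  0.008 ]
0.114 178.8
0.094 -89.9
```

```bash
python3 -m inch '[[0,[-31,-18,0],[0,0,0]],[0,[-31,-18,0],[0,0,0]],[0,[-31,-18,0],[0,0,0]],[0,[-31,-18,0],[0,0,0]],[0,[-31,-18,0],[0,0,0]],[0,[-31,-18,0],[0,0,0]],[0,[-31,-18,0],[0,0,0]],[0,[-31,-18,0],[0,0,0]]]'; python3 -c "
from h import *
s=read_state();print(s['ee_pos'],R.from_quat(s['tool_rot']).as_matrix().round(3),s['joint_pos'])"
```

```text
t: 0.77
ee_pos: [0.435, 0.3205, 0.4046]
tool_rot: [0.184, 0.983, 0.0, -0.0]
ft_force: [1.3, 0.8, -0.0]
opening: 0.0857
grasp_force: 0.0
[0.43498474 0.32054567 0.40461907] [[-0.932  0.361 -0.   ]
 [ 0.361  0.932  0.   ]
 [ 0.    -0.    -1.   ]] [-0.84179707  0.14243912  0.13512065  1.69474703 -0.01998545  1.30583785
  0.49820603]
```

```bash
python3 -m inch '[[0,[-23,-44,0],[0,0,0]],[0,[-23,-44,0],[0,0,0]],[0,[-23,-44,0],[0,0,0]],[0,[-23,-44,0],[0,0,0]],[0,[-23,-44,0],[0,0,0]],[0,[-23,-44,0],[0,0,0]],[0,[-23,-44,0],[0,0,0]],[0,[-23,-44,0],[0,0,0]]]'; python3 -c "
from h import *
s=read_state();p=s['ee_pos'];M=R.from_quat(s['tool_rot']).as_matrix();print(p,s['joint_pos'],M.T@(np.array([.4875,-.179,.405])-p)*100)"
```

```text
t: 1.43
ee_pos: [0.4709, -0.0109, 0.4047]
tool_rot: [0.184, 0.983, 0.0, -0.0]
ft_force: [1.2, 0.4, -0.5]
opening: 0.0854
grasp_force: 0.0
[ 0.47092389 -0.01085925  0.404666  ] [-0.5124414  -0.03068904  0.43437476  1.87119515  0.0129462   1.29814426
  1.11933523] [ -7.62158661 -15.0788483   -0.04088908]
```

```bash
python3 -m inch '[[0,[-7.4,-14.7,0],[0,0,0]],[0,[-7.4,-14.7,0],[0,0,0]],[0,[-7.4,-14.7,0],[0,0,0]],[0,[-7.4,-14.7,0],[0,0,0]],[0,[-7.4,-14.7,0],[0,0,0]],[0,[-7.4,-14.7,0],[0,0,0]]]'; python3 -c "
from h import *
snap('wrist','w1.png');s=read_state();p=s['ee_pos'];M=R.from_quat(s['tool_rot']).as_matrix();print(p,s['joint_pos'],M.T@(np.array([.4875,-.179,.405])-p)*100)
for q in [(.4875,-.179,.15),(.4875,-.179,.13)]:print(proj('w1.png',q))"
```

```text
t: 1.93
ee_pos: [0.4867, -0.1748, 0.4044]
tool_rot: [0.186, 0.983, -0.0, -0.0]
ft_force: [-0.3, 1.0, 0.9]
opening: 0.0855
grasp_force: 0.0
[ 0.48709263 -0.17289586  0.40428581] [-0.32853241  0.08762423  0.62205516  1.77321331 -0.05287853  1.29836451
  1.50542611] [-0.25940591 -0.55403326 -0.07155997]
[274.00953023 223.72015212]
[274.48324793 215.34788701]
```

View pics/w1.png

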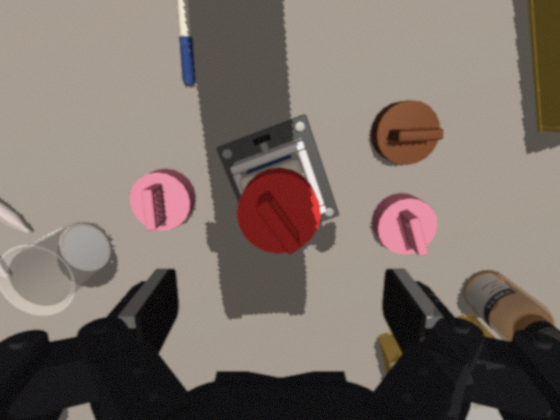

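```bash
python3 -c "
import cv2
x=cv2.imread('pics/w1.png')[160:260,225:335];cv2.imwrite('pics/c2.png',cv2.resize(x,(660,600),interpolation=cv2.INTER_CUBIC))
import numpy as np
print(np.load('pics/w1.png.npz')['T'].round(3))"
```

```text
[[ 0.366  0.895  0.256  0.422]
 [ 0.931 -0.351 -0.102 -0.149]
 [-0.001  0.276 -0.961  0.373]
 [ 0.     0.     0.     1.   ]]
```

View pics/c2.png

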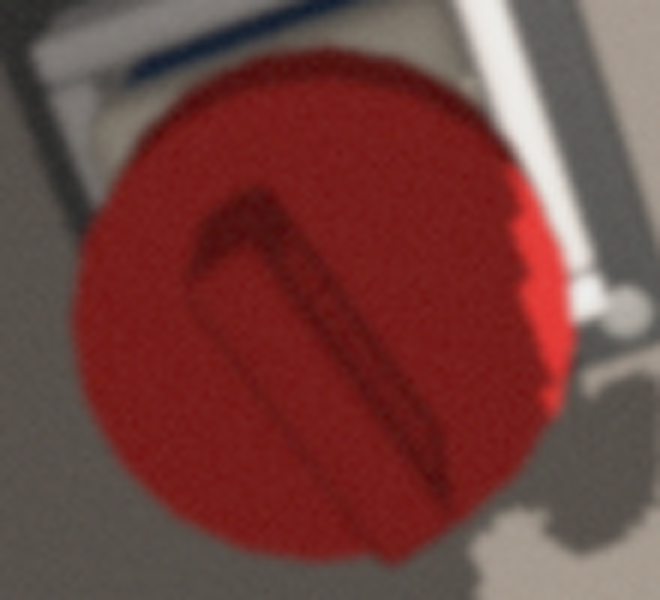

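The close view shows the red cover's fin with top-face corners at crop (190,285), (255,240), (445,500), (390,560). The plate circle is centred at about crop (325,310).

Run:
```python
from h import *
P=lambda u,v,z:atz('w1.png',225+u/6,160+v/6,z)
print(P(320,397,.162),P(325,312,.13))
for a,b in [((190,285),(390,560)),((255,240),(445,500))]:
  d=P(*b,.162)-P(*a,.162);print(np.linalg.norm(d),np.degrees(np.arctan2(d[1],d[0])))
s=read_state();M=R.from_quat(s['tool_rot']).as_matrix();p=s['ee_pos']
print(p,np.degrees(np.arctan2(M[1,1],M[0,1])))
c=(P(320,397,.162)+P(325,312,.13))/2;print(c,M.T@(c-p)*100)
```

```text
[ 0.48653097 -0.1753926   0.162     ] [ 0.48637835 -0.1748611   0.13      ]
0.037886850346748546 12.886809604407544
0.03556720393547655 13.521407395816704
[ 0.48709263 -0.17289586  0.40428581] 68.72264601605474
[ 0.48645466 -0.17512685  0.146     ] [-0.04434166 -0.22690325 25.82858817]
```

```bash
python3 -m inch '[[0,[0,-0.1,0],[0,0,-0.602]],[0,[0,-0.1,0],[0,0,-0.602]],[0,[0,-0.1,0],[0,0,-0.602]],[0,[0,-0.1,0],[0,0,-0.602]],[0,[0,-0.1,0],[0,0,-0.602]],[0,[0,-0.1,0],[0,0,-0.602]],[0,[0,-0.1,0],[0,0,-0.602]],[0,[0,-0.1,0],[0,0,-0.602]]]'; python3 -m inch '[[0,[0,0,2],[0,0,0]],[0,[0,0,4],[0,0,0]],[0,[0,0,4],[0,0,0]],[0,[0,0,4],[0,0,0]]]'; python3 -c "
from h import *
s=read_state();p=s['ee_pos'];M=R.from_quat(s['tool_rot']).as_matrix();print(p,s['joint_pos'],M.T@(np.array([.4865,-.1751,.308])-p)*100,np.degrees(np.arctan2(M[1,1],M[0,1])))"
```

```text
t: 2.65
ee_pos: [0.487, -0.1727, 0.4046]
tool_rot: [-0.115, 0.993, 0.0, -0.0]
ft_force: [0.4, -0.0, -0.1]
opening: 0.0856
grasp_force: 0.0
t: 2.98
ee_pos: [0.4867, -0.1731, 0.3643]
tool_rot: [-0.115, 0.993, 0.0, -0.001]
ft_force: [-0.5, -1.6, 0.8]
opening: 0.0852
grasp_force: 0.0
[ 0.48672099 -0.17309517  0.36434619] [-0.29181422  0.12148017  0.5915847   1.82716603 -0.07178401  1.21615591
  2.12309058] [ 0.05734594 -0.19385539  5.63460254] 103.22677955921182
```

```bash
python3 -m inch '[[0,[0,-0.2,2],[0,0,0]],[0,[0,-0.2,4],[0,0,0]],[0,[0,-0.2,5.6],[0,0,0]],[0,[0,-0.2,5.6],[0,0,0]],[1,[0,-0.2,5.6],[0,0,0]],[1,[0,-0.2,5.6],[0,0,0]],[1,[0,-0.2,5.6],[0,0,0]],[1,[0,-0.2,5.6],[0,0,0]]]'; python3 -m inch '[[1,[0,0,0],[0,0,0]],[1,[0,0,0],[0,0,0]],[1,[0,0,0],[0,0,0]],[1,[0,0,0],[0,0,0]]]'; python3 -m inch '[[1,[0,0,-1],[0,0,0]],[1,[0,0,-2],[0,0,0]],[1,[0,0,-4],[0,0,0]],[1,[0,0,-7],[0,0,0]],[1,[0,0,-10],[0,0,0]],[1,[0,0,-10],[0,0,0]]]'; python3 -c "
from h import *
a=snap('scene','s2.png')['frame'];snap('top','t2.png')
"
```

```text
t: 3.65
ee_pos: [0.4877, -0.1755, 0.3099]
tool_rot: [-0.116, 0.993, -0.0, 0.001]
ft_force: [0.8, 0.5, -0.3]
opening: 0.0388
grasp_force: 0.0
t: 3.98
ee_pos: [0.4875, -0.1755, 0.3092]
tool_rot: [-0.116, 0.993, 0.0, 0.0]
ft_force: [-2.5, 0.1, 5.5]
opening: 0.0087
grasp_force: 59.6
t: 4.48
ee_pos: [0.4881, -0.1763, 0.415]
tool_rot: [-0.116, 0.993, -0.001, 0.004]
ft_force: [0.8, -0.1, -0.4]
opening: 0.009
grasp_force: 58.8
```

View pics/s2.png

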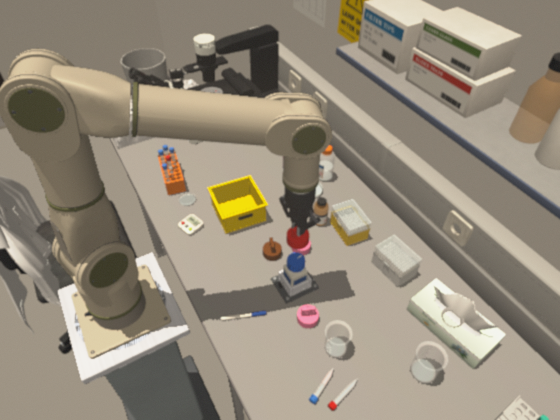

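The cover came off cleanly: it is in the gripper at (298,238) and the blue cap is still on the jar at (295,262). Next is the bin, at (238,205).

```bash
python3 -m inch '[[1,[-4.6,32,0],[0,0,0]],[1,[-4.6,32,0],[0,0,0]],[1,[-4.6,32,0],[0,0,0]],[1,[-4.6,32,0],[0,0,0]],[1,[-4.6,32,0],[0,0,0]],[1,[-4.6,32,0],[0,0,0]],[1,[-4.6,32,0],[0,0,0]],[1,[-4.6,32,0],[0,0,0]]]'; python3 -c "
from h import *
s=read_state();p=s['ee_pos'];M=R.from_quat(s['tool_rot']).as_matrix();print(p,s['joint_pos'],M.T@(np.array([.46,.146,.30])-p)*100,np.degrees(np.arctan2(M[1,1],M[0,1])))"
```

```text
t: 5.25
ee_pos: [0.4572, 0.1499, 0.408]
tool_rot: [-0.117, 0.993, 0.0, -0.001]
ft_force: [0.3, -0.2, -0.5]
opening: 0.0089
grasp_force: 58.8
[0.45715731 0.14992283 0.40795022] [-6.57800851e-01  2.78333145e-03  2.47956514e-01  1.83479983e+00
 -1.37646089e-03  1.30538081e+00  1.39602088e+00] [-0.20012854 -0.45207605 10.79457172] 103.44773039889202
```

```bash
python3 -m inch '[[1,[0,-0.4,4],[0,0,0]],[1,[0,-0.4,8],[0,0,0]],[1,[0,-0.4,12],[0,0,0]],[1,[0,-0.4,13.2],[0,0,0]],[1,[0,-0.4,13.2],[0,0,0]],[0,[0,-0.4,13.2],[0,0,0]],[0,[0,-0.4,13.2],[0,0,0]],[0,[0,-0.4,13.2],[0,0,0]]]'; python3 -m inch '[[0,[0,0,0],[0,0,0]],[0,[0,0,0],[0,0,0]],[0,[0,0,0],[0,0,0]],[0,[0,0,0],[0,0,0]],[0,[0,0,-4],[0,0,0]],[0,[0,0,-8],[0,0,0]],[0,[0,0,-12],[0,0,0]],[0,[0,0,-13],[0,0,0]]]'; python3 -c "
from h import *
snap('wrist','w2.png');a=snap('scene','s3.png')['frame'];snap('top','t3.png')
s=read_state();p=s['ee_pos'];M=R.from_quat(s['tool_rot']).as_matrix();print(p,s['joint_pos'],M.T@(np.array([.487,-.177,.405])-p)*100)
b=np.hstack([cv2.imread('pics/s3.png')[160:300,180:320],cv2.imread('pics/t3.png')[170:310,200:340]]);cv2.imwrite('pics/c3.png',cv2.resize(b,(800,400),interpolation=cv2.INTER_CUBIC))
"
```

```text
t: 5.92
ee_pos: [0.46, 0.1429, 0.2783]
tool_rot: [-0.116, 0.993, 0.001, 0.001]
ft_force: [-0.5, 0.3, -0.3]
opening: 0.0447
grasp_force: 0.0
t: 6.58
ee_pos: [0.4603, 0.1427, 0.413]
tool_rot: [-0.116, 0.993, 0.002, 0.004]
ft_force: [0.1, -0.0, -0.7]
opening: 0.0855
grasp_force: 0.0
[0.45949926 0.14268577 0.40734373] [-6.53476707e-01  1.37678382e-03  2.59254320e-01  1.83743746e+00
 -7.38254892e-04  1.30080385e+00  1.40900814e+00] [  4.68195832 -31.74343315   0.20372952]
```

View pics/c3.png

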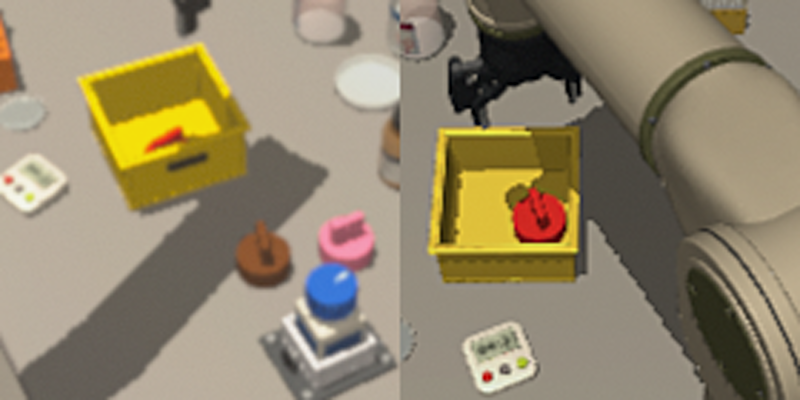

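The red cover lies in the bin (top crop (540,215)), and the blue cap is bare on the jar (scene crop (332,288)). I'll return over the jar, winding the wrist clockwise to leave room for the unscrewing turn.

```bash
python3 -m inch '[[0,[4.7,-31.7,0],[0,0,0.95]],[0,[4.7,-31.7,0],[0,0,0.95]],[0,[4.7,-31.7,0],[0,0,0.95]],[0,[4.7,-31.7,0],[0,0,0.95]],[0,[4.7,-31.7,0],[0,0,0.95]],[0,[4.7,-31.7,0],[0,0,0.95]],[0,[4.7,-31.7,0],[0,0,0.95]],[0,[4.7,-31.7,0],[0,0,0.95]]]';python3 -m inch '[[0,[0,0,0],[0,0,0.85]],[0,[0,0,0],[0,0,0.85]],[0,[0,0,0],[0,0,0.85]],[0,[0,0,0],[0,0,0.85]],[0,[0,0,0],[0,0,0.85]],[0,[0,0,0],[0,0,0.85]],[0,[0,0,0],[0,0,0.85]],[0,[0,0,0],[0,0,0.85]]]'; python3 -c "
from h import *
f=snap('wrist','w3.png')['frame'];s=read_state();p=s['ee_pos'];M=R.from_quat(s['tool_rot']).as_matrix();print(p,s['joint_pos'],M.T@(np.array([.487,-.177,.405])-p)*100,np.degrees(np.arctan2(M[1,1],M[0,1])))
u,v=proj('w3.png',(.487,-.177,.126));u=int(u)-60;v=int(v)-60;print(u,v)
cv2.imwrite('pics/c4.png',cv2.resize(f[v:v+120,u:u+120,::-1],(600,600),interpolation=cv2.INTER_CUBIC))
"
```

```text
t: 7.4
ee_pos: [0.4855, -0.1804, 0.4052]
tool_rot: [0.356, 0.935, -0.001, -0.001]
ft_force: [0.3, -0.5, 0.1]
opening: 0.0856
grasp_force: 0.0
t: 8.07
ee_pos: [0.4863, -0.1764, 0.405]
tool_rot: [0.708, 0.706, -0.001, -0.001]
ft_force: [0.5, -0.2, -0.5]
opening: 0.0855
grasp_force: 0.0
[ 0.48634402 -0.17643399  0.40522517] [-0.34841073  0.08958932  0.65168246  1.77124032 -0.0556557   1.30170025
  0.32097053] [-0.05691023  0.06538389  0.02236099] 0.26948836005782223
221 152
```

View pics/c4.png

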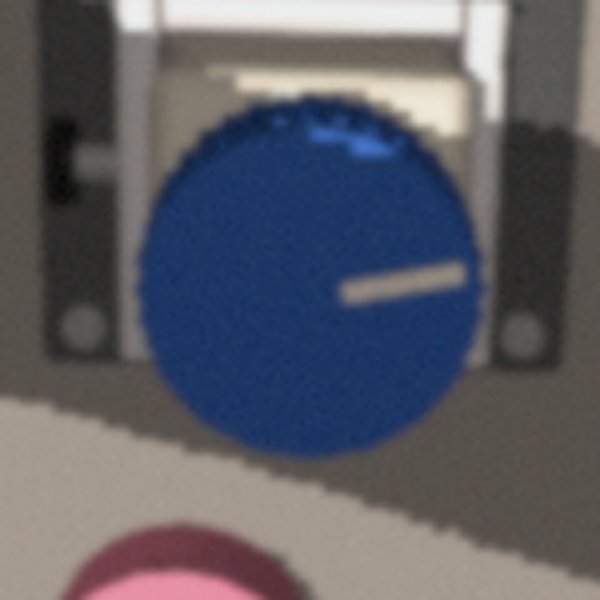

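The crop shows the blue cap top centred at about crop (310,294), with the pointer line aimed right.

Run:
```python
from h import *
c=atz('w3.png',221+310/5,152+294/5,.126);d=atz('w3.png',221+465/5,152+270/5,.126)-c
e=atz('w3.png',221+138/5,152+294/5,.126);print(c,np.degrees(np.arctan2(d[1],d[0])),np.linalg.norm(e-c))
s=read_state();p=s['ee_pos'];M=R.from_quat(s['tool_rot']).as_matrix();print(M.T@(c+[0,0,.142]-p)*100)
```

```text
[ 0.48824834 -0.17580309  0.126     ] 9.077395144026728 0.025650144579573958
[ 0.06129603  0.22277559 13.72203853]
```

```bash
python3 -m inch '[[0,[0,0.2,4],[0,0,0]],[0,[0,0.2,8],[0,0,0]],[0,[0,0.2,11],[0,0,0]],[0,[0,0.2,13.7],[0,0,0]],[0,[0,0.2,13.7],[0,0,0]],[0,[0,0.2,13.7],[0,0,0]]]'; python3 -m inch '[[1,[0,0,0],[0,0,0]],[1,[0,0,0],[0,0,0]],[1,[0,0,0],[0,0,0]],[1,[0,0,0],[0,0,0]],[1,[0,0,0],[0,0,0]],[1,[0,0,0],[0,0,0]]]'; python3 -c "
from h import *
s=read_state();print(s['ee_pos'],s['ft_force'],s['torque'],s['opening'],s['grasp_force'])"
```

```text
t: 8.62
ee_pos: [0.4881, -0.1766, 0.2688]
tool_rot: [0.705, 0.709, -0.001, -0.001]
ft_force: [0.6, -0.8, 0.3]
opening: 0.0854
grasp_force: 0.0
t: 9.12
ee_pos: [0.489, -0.177, 0.2716]
tool_rot: [0.706, 0.708, 0.001, 0.001]
ft_force: [-4.2, 1.5, 10.1]
opening: 0.0509
grasp_force: 60.2
[ 0.48899614 -0.17698778  0.27159262] [-4.21478771  1.51041549 10.08218785] [0.12004303 0.89622891 0.09042065] 0.050850054385293934 60.21727753803134
```

```bash
python3 -m inch '[[1,[0,0,0],[0,0,-0.1]],[1,[0,0,0],[0,0,-0.2]],[1,[0,0,0],[0,0,-0.3]],[1,[0,0,0],[0,0,-0.4]],[1,[0,0,0],[0,0,-0.5]],[1,[0,0,0],[0,0,-0.6]],[1,[0,0,0],[0,0,-0.7]],[1,[0,0,0],[0,0,-0.7]]]';  python3 -c "
from h import *
s=read_state();print(s['ee_pos'],s['ft_force'],s['torque'],s['opening'],s['grasp_force'])
a=snap('wrist','w5.png')['frame'];print(proj('w5.png',(.488,-.176,.126)))"
```

```text
t: 9.78
ee_pos: [0.4892, -0.1767, 0.2715]
tool_rot: [0.417, 0.909, 0.001, 0.001]
ft_force: [-2.7, 0.5, 7.6]
opening: 0.0507
grasp_force: 61.4
[ 0.4891583  -0.17667543  0.27148984] [-2.73004498  0.54102512  7.56328567] [0.43412969 0.36629549 0.1639411 ] 0.05070551202056956 61.394294779747725
[276.00774691 304.55442892]
```

Turned 40 degrees under light load. I'll turn the remaining 40 degrees before lifting.

```bash
python3 -m inch '[[1,[0,0,0],[0,0,-0.1]],[1,[0,0,0],[0,0,-0.2]],[1,[0,0,0],[0,0,-0.3]],[1,[0,0,0],[0,0,-0.4]],[1,[0,0,0],[0,0,-0.5]],[1,[0,0,0],[0,0,-0.6]],[1,[0,0,0],[0,0,-0.7]],[1,[0,0,0],[0,0,-0.7]]]';  python3 -c "
from h import *
s=read_state();print(s['ee_pos'],s['ft_force'],s['torque'],s['opening'],s['grasp_force'],s['joint_pos'])
a=snap('wrist','w6.png')['frame']
b=np.hstack([cv2.imread('pics/w5.png')[200:420,150:410],a[200:420,150:410,::-1]]);cv2.imwrite('pics/c6.png',cv2.resize(b,(800,338)))"
```

```text
t: 10.5
ee_pos: [0.4892, -0.1769, 0.2718]
tool_rot: [0.08, 0.997, 0.0, 0.002]
ft_force: [-2.8, -0.0, 10.0]
opening: 0.0509
grasp_force: 61.6
[ 0.4891779  -0.17687332  0.27181466] [-2.80421746 -0.03919643 10.01354796] [0.37884357 0.64592842 0.10444492] 0.050857787222630804 61.617908757179976 [-0.13086208  0.22933653  0.43819881  1.91453739 -0.11476259  1.0186973
  1.76700307]
```

View pics/c6.png

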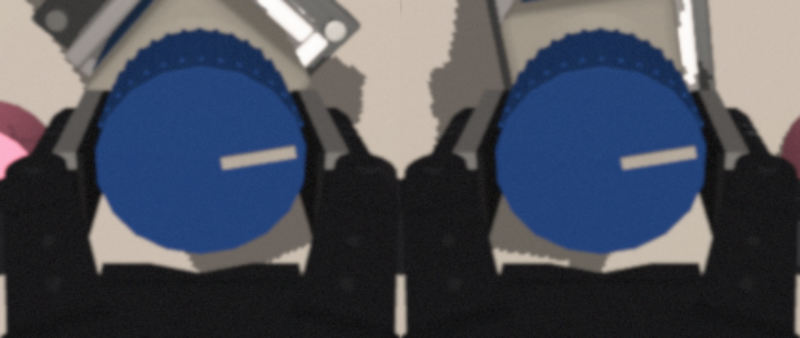

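The pointer line keeps its place between the fingers in both pictures (crop (258,157) and (658,157)) while the jar has turned relative to the view. So the cap turned with the gripper and is now about 89° from the jar's x. Lifting straight off.

```bash
python3 -m inch '[[1,[0,0,-0.3],[0,0,0]],[1,[0,0,-0.6],[0,0,0]],[1,[0,0,-1],[0,0,0]],[1,[0,0,-1.4],[0,0,0]],[1,[0,0,-1.8],[0,0,0]],[1,[0,0,-2.2],[0,0,0]],[1,[0,0,-2.6],[0,0,0]],[1,[0,0,-3],[0,0,0]]]'; python3 -m inch '[[1,[0,0,-0.6],[0,0,0]],[1,[0,0,-1.2],[0,0,0]],[1,[0,0,-1.8],[0,0,0]],[1,[0,0,-2.4],[0,0,0]],[1,[0,0,-3],[0,0,0]],[1,[0,0,-3],[0,0,0]],[1,[0,0,-3],[0,0,0]],[1,[0,0,-3],[0,0,0]]]';  python3 -c "
from h import *
s=read_state();print(s['ee_pos'],s['ft_force'],s['torque'])
a=snap('scene','s7.png')['frame'];b=snap('top','t7.png')['frame']
f=lambda x:cv2.resize(x[:,:,::-1],(400,400),interpolation=cv2.INTER_CUBIC)
cv2.imwrite('pics/c7.png',np.hstack([f(a[210:310,240:340]),f(b[160:260,290:390])]))"
```

```text
t: 11.22
ee_pos: [0.4886, -0.1766, 0.3001]
tool_rot: [0.084, 0.996, 0.0, -0.0]
ft_force: [0.7, -0.0, -1.1]
opening: 0.0504
grasp_force: 62.2
t: 11.88
ee_pos: [0.4885, -0.1765, 0.3295]
tool_rot: [0.084, 0.996, 0.0, -0.0]
ft_force: [0.9, 0.3, -0.6]
opening: 0.0505
grasp_force: 62.3
[ 0.48851925 -0.1765309   0.3294757 ] [ 0.90145494  0.29751483 -0.58297429] [ 0.03094988  0.04600399 -0.00418254]
```

View pics/c7.png

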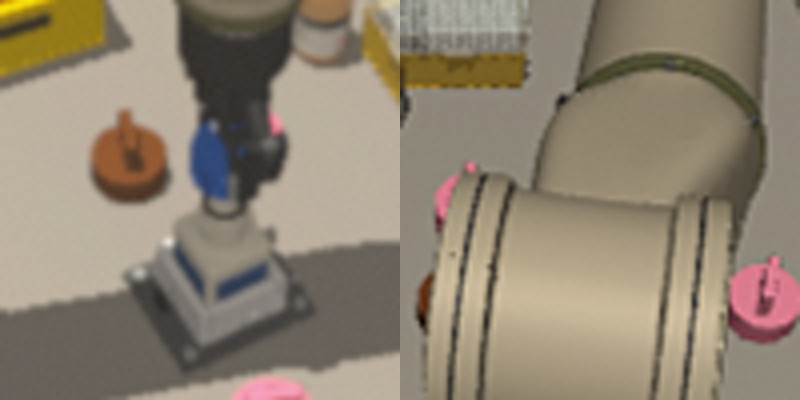

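The jar is seated with its neck open, and the cap is between the fingers above it (scene crop (210,160)). I'll check in numbers that the cap hasn't tilted in the grip.

```bash
python3 -c "
from h import *
snap('wrist','w8.png')
for f in('w6.png','w8.png'):
  h=cv2.cvtColor(cv2.imread('pics/'+f),cv2.COLOR_BGR2HSV);m=cv2.inRange(h,(100,120,110),(125,255,255))
  n,l,st,c=cv2.connectedComponentsWithStats(m);i=1+st[1:,4].argmax();cs=cv2.findContours((l==i).astype('uint8'),0,2)[0];print(f,st[i],c[i],cv2.fitEllipse(cs[0]))
h=cv2.cvtColor(cv2.imread('pics/s7.png'),cv2.COLOR_BGR2HSV)[210:268,280:320];m=cv2.inRange(h,(100,100,60),(125,255,255));y,x=m.nonzero();print(x.min()+280,x.max()+280,y.min()+210,y.max()+210)
for z in(.156,.186):print(proj('s7.png',(.4885,-.1765,z)))
s=read_state();print(s['t'],s['opening'],s['grasp_force'])"
```

```text
w6.png [  213   243   135   122 12189] [278.39273115 303.61949299] ((280.02923583984375, 303.5392150878906), (119.05793762207031, 134.1531524658203), 85.8139419555664)
w8.png [  214   244   134   120 12046] [278.4917815  303.49335879] ((280.1092529296875, 303.4023132324219), (118.4072036743164, 133.22520446777344), 86.91395568847656)
288 300 241 258
[295.99055488 251.97203443]
[296.3648206  245.26653946]
12.0333 0.05052708196781253 62.264954186975956
```

The cap sits in the grip exactly as it did when screwed on, so it is level and about 4 cm clear. Handing in.

```bash
python3 -c "
from plant import *
print(close_job())"
```

```text
the job is handed in; nothing more can be done
None
```

The job is handed in at about 12 s on the robot's clock: the red cover is in the yellow bin, the cap was turned about 80° counter-clockwise and lifted off, and the robot still holds it level about 4 cm above the open, seated jar.

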